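# Close a split filter housing on its dowels and hold it shut

### The arm

A 6-joint arm with a two-finger parallel gripper is mounted at the origin on a cart in front of the work surface, level with it; the furniture and walls round the work are solid. World frame = base frame: x ahead of the robot, y to its left, z up, the work surface at z = 0. Lengths are in m, angles in degrees, forces in N, time in s.
With the tool pointing down it reaches from about 0.35 to 0.875 m from the base axis. Payload 4.2 kg.
Tool frame: the origin (TCP) lies on the front face of the gripper's body, between the roots of the fingers; the fingertips stand 70 mm ahead of it and the grasp point (between the pads) lies 51 mm ahead of it; x points along the fingers, y is the direction in which the jaws open and shut, and the axes are right-handed (so a half turn about x gives the same grasp; the last joint's range is limited). The gripper opens to 87 mm and grips with 3 to 60 N. Pads are 19 mm wide; open, the fingers measure 117 mm over their backs; the gripper's body (75 mm by 190 mm) begins 51 mm behind the grasp point.
Start: joints at [-61.158, 22.042, 0.453, 0, -68.411, -14.817], TCP at [0.151, -0.606, 0.292] pointing down, gripper open.
Joint ranges: [-179.83, 179.83], [-69.29, 118.12], [-61.27, 80.66], [-181.25, 117.63], [-171.15, -9.14], [-177.46, 177.46]. Speed limits (degrees/s): [159.86, 159.86, 180, 180, 180, 180].

### API

Orientations are given as a 3x3 rotation matrix whose columns are the frame's x, y, z axes.
In Python, from station import r, viewer, spotter gives the robot as it stands.
- The arm moves only by the tool move_arm, never from a script. Its argument "series" is a list that holds one entry, the list of rows, each a list of 7 numbers: the turn, a rotation vector about the world's x, y, z scaled (see below), then the shift along the world's x, y, z scaled (see below), then the opening, from 0 (shut) to 1 (fully open). A call has 1 to 20 rows; each row shifts and turns the pose as measured when the row begins; what a row does not reach is not made up. The controller multiplies each number of a shift by 60 mm and each number of a turn by 8 degrees. A row lasts 1/8 s, in which the tool goes at most 62.5 mm and 10.7 degrees, less where a joint would pass 70% of its speed; a pose out of reach is approached as far as the arm can. A call with a number of a shift or a turn outside -1 to 1 is refused whole. A call with a gripper value outside its range is refused whole. The fingers move at their own pace and stop on an object; the grip force is fixed at half the most. Time passes only in rows, so rows that do not move let the fingers close. It gives the time, the measured TCP pose, the force and the opening at its end, in the units of the state.
- r.sense(): the state, without advancing time (a new reading comes with each control period).
- viewer.capture(name): name is "scene" or "top" or "wrist"; returns (picture, depth): 420x560x3 uint8, red, green, blue; 420x560 float32, m along the optical axis (not along the pixel's ray), 0 where there is no reading.
- viewer.camera_params(name): a dict with "mtx" (3x3 intrinsics, pixels), "pose" (4x4, takes a point from camera to world coordinates). Camera axes: x right, y down, z forward; pixel columns grow to the right and rows downward; lengths in m; the calibration is good to about 2 mm. The wrist camera is an equidistant fisheye: a pixel r from the principal point sees the ray r / f radians off the axis. A picture is of the moment at which its call begins: read the wrist's pose just before it. camera_params takes no time and is no camera call; for the wrist camera it gives the pose at the moment of the call.
- r.finish_job(): hands the job in, once; it reports no verdict.
Trained networks look in the newest picture that a camera, given by its name, has taken for a name from the list of things; names that differ only in an ending like _2 or _b are one class to them, and where a whole thing is asked for, a point or a joint stands for the part that bears it (a point fixed in the world has none). Each returns a list of dicts, best first, with "conf" (0 to 1); they miss things now and then, are a little off and sometimes report something else, mostly with a low value. They report only what shows in the picture. A call takes as long as a camera call.
- spotter.find_in(camera, name): "centre" ([column, row] in pixels, amid what is visible of it).
- spotter.trace(camera, name): "mask" (420x560 bool, what is visible of it) and "centre" ([column, row] in pixels, amid what is visible of it).
The state is a dict: "time_s": time; "joints": joint angles; "joint_velocities": joint speeds; "effort": joint torques, N m; "tcp_pos": TCP position; "ee_rot": TCP orientation; "wrist_force": force on the tool from outside, world axes, zero at the start; "moment": the same for the moment, N m; "gripper_width": opening from 0.0 (shut) to 1.0 (fully open).
Only numpy, scipy, OpenCV 4.12 (cv2) and the standard library are available. Lean on these libraries where they do the work, as an engineer would, in place of code of your own. Each camera call takes 0.05 s, during which the arm holds its last target.

### The job

Put the split filter housing together: nest the loose blue strainer cup fully down in the identical cup that already sits in the lower half and let go of it, then fit the upper half over it onto the two upright dowels. Press the upper half down against the spring pins until the two halves meet flush all round, and finish like that, with the gripper still holding the housing pressed shut (it springs open if let go). Leave the timer and the beaker where they are.

Things in the scene. Friction and masses are not known exactly. Their poses are not given: they have to be found in the camera images.
- lower_half: Lower half of the housing, fixed to the worktop: aluminium block 90 (its x) by 140 (its y) by 54 mm high on a dark foot plate 94 x 152 mm. Origin: centre of its underside, z up. A round pocket 54 mm wide in its top, centred, has its floor 5 mm above the worktop. Four brass spring pins at x = +-34, y = +-52 mm stand 7 mm above the top face.
- lower_face (a point): Centre of the flat top face of the lower half (the parting face), 54 mm above its underside, same axes as the lower half.
- dowel_a (a point): Tip of one vertical steel dowel of the lower half, at its x = 0, y = +52 mm. 10 mm in diameter, rising 34 mm above the parting face (tip 88 mm above the worktop); the last 8 mm is a cone.
- dowel_b (a point): Tip of the other dowel, the same, at the lower half's x = 0, y = -52 mm.
- spring_pins (a joint): Travel of the four spring pins, which move together: 0 = standing 7 mm proud of the parting face, 0.007 m = pushed in level with it (the halves meet). The springs push up with 6 N at 0 and 13 N at 0.007; the weight of the upper half alone does not move them.
- upper_half: Upper half of the housing, loose, standing open side down: aluminium block 90 (its x) by 140 (its y) by 39 mm high, 0.2 to 0.3 kg, grip rib on top. Origin: centre of its underside (parting face), z up. Underneath, a round cavity 62 mm wide, 31 mm deep. Two 12 mm through holes for the dowels at y = +52 and -52 mm; fits either way round. Closed, its origin meets point lower_face; on the unpressed pins it is 7 mm higher.
- rib_top (a point): Centre of the top of the black grip rib on the upper half, 67 mm above its underside. The rib is 20 mm wide (along the upper half's x), 60 mm long (its y) and 28 mm high.
- cup_in_pocket: Blue strainer cup, the same as loose_cup in shape and size, standing loose in the pocket of the lower half with 2 mm play all round; its rim is level with the parting face. Origin: centre of its underside, z up.
- loose_cup: Blue strainer cup, 50 g, upright on the worktop. Outside: a foot 40 mm wide and 22 mm high (tapered to 34 mm at the bottom) under a straight collar 50 mm wide, from 22 mm up to the rim at 49 mm. Inside: the collar's bore is 44 mm wide from 25 mm height to the rim. Origin: centre of the underside, z up; round, so yaw means nothing.
- loose_cup_rim (a point): Centre of the loose cup's mouth, 49 mm above its underside. Fully nested, its foot is in the lower cup's bore (2 mm play all round), its collar rests on the lower cup's rim, its origin is 27 mm above the lower cup's origin, and the collar stands 27 mm above the parting face.
- lab_timer: White lab timer 58 x 70 x 18 mm lying to the right of and beyond the housing, a bystander. Origin: centre of its underside.
- beaker: Clear beaker, 59 mm wide, 70 mm high, standing behind the housing, a bystander. Origin: centre of its underside.

How it is judged (in metres and radians):
On the way:
1. the loose cup is nested fully down in the cup in the pocket, and let go (z of loose_cup in the frame of cup_in_pocket between 0.0245 and 0.0295 m and horizontal distance between loose_cup and cup_in_pocket below 0.004 m and angle between each of loose_cup, cup_in_pocket's own z axis and vertical below 0.08 rad and horizontal distance between cup_in_pocket and lower_face below 0.005 m and z of cup_in_pocket in the frame of lower_half between 0.002 and 0.008 m and contact force between the fingers and loose_cup below 0.2 N), for 0.2 s.
At the end, for the whole second after the job is handed in: Cups nested upright in the pocket (24.5 to 29.5 mm between origins, within 4 mm of concentric); upper half on both dowels (3 mm, 0.06 rad, level), its face under 2 mm above the lower one, pins pushed in over 5 mm, at rest, the fingers still on it (z of loose_cup in the frame of cup_in_pocket between 0.0245 and 0.0295 m and horizontal distance between loose_cup and cup_in_pocket below 0.004 m and angle between each of loose_cup, cup_in_pocket's own z axis and vertical below 0.08 rad and horizontal distance between cup_in_pocket and lower_face below 0.005 m and z of cup_in_pocket in the frame of lower_half between 0.002 and 0.008 m and z of upper_half in the frame of lower_face between -0.003 and 0.002 m and horizontal distance between upper_half and lower_face below 0.003 m and angle between the x axis of upper_half and the x axis of lower_half, either way round below 0.06 rad and angle between upper_half's own z axis and vertical below 0.04 rad and value of joint spring_pins above 0.005 m and contact force between the fingers and upper_half above 1 N and linear speed of upper_half below 0.02 m/s); the arm keeps its last pose, push and grip.
It fails at once if the lab timer is moved more than 30 mm (distance of lab_timer from where it was at the start of the episode above 0.03 m).
It fails at once if the beaker is moved more than 30 mm (distance of beaker from where it was at the start of the episode above 0.03 m).
It also fails if it takes over 51 s, if anything falls off the work surface, if the arm or the gripper's body presses on something with over 40 N, if the wrist force passes 120 N, or if a joint passes its speed limit or range.

## Working session

There is one attempt and no reset: what is moved stays moved. The work goes in short steps, Python scripts to look and compute and a tool call to move; the robot and the scene stay as the last step left them, time stands still between calls to the robot, and variables do not carry over. Pictures are saved under pics/ and viewed, and the job is handed in when it is done.

Besides the shell and the picture viewer there is one more tool, called by a JSON object that holds its "fn" and its "kwargs", one argument or row to a line. move_arm: Moves the arm, as the interface text tells. Its arguments: {"type":"object","properties":{"series":{"type":"array","items":{"type":"array","items":{"type":"array","items":{"type":"number","minimum":-1,"maximum":1}}}}},"required":["series"]}

```bash
ls; mkdir -p pics; python3 - <<'E'
from station import r, viewer, spotter
import cv2, numpy as np
s=r.sense(); print(s)
for n in ["scene","top"]:
    p,d=viewer.capture(n); cv2.imwrite(f"pics/{n}0.png",p[:,:,::-1]); np.save(f"{n}_d.npy",d)
    c=viewer.camera_params(n); print(n,c)
    for t in ["lower_half","upper_half","loose_cup","cup_in_pocket","lab_timer","beaker"]:
        pass
E
```

```text
pics
{'time_s': 0.0, 'joints': array([-6.11587320e+01,  2.20921471e+01,  3.80782115e-01, -2.94858401e-02,
       -6.84110544e+01, -1.48165956e+01]), 'joint_velocities': array([-0.09464521, -0.10987706, -0.03883472,  0.01944915, -0.02187898,
       -0.04805929]), 'effort': array([ 1.33587979e-03, -3.90665603e+01,  1.87409985e+01,  4.21978354e+00,
        1.11478884e-02, -1.79021176e-04]), 'tcp_pos': array([ 0.15138399, -0.6059332 ,  0.2911504 ]), 'ee_rot': array([[-6.11483609e-04, -2.42154819e-01,  9.70237430e-01],
       [ 2.10238332e-03,  9.70235156e-01,  2.42155576e-01],
       [-9.99997603e-01,  2.18788516e-03, -8.41806421e-05]]), 'wrist_force': array([ 0.32328953,  0.27653792, -0.20095886]), 'moment': array([ 0.02437792, -0.02537858,  0.00096405]), 'gripper_width': 0.9963103957396287}
scene {'mtx': array([[436.783267  ,   0.        , 272.81462871],
       [  0.        , 436.783267  , 205.75614792],
       [  0.        ,   0.        ,   1.        ]]), 'pose': array([[-0.59482045, -0.47261922,  0.65024588, -0.22153762],
       [-0.80362397,  0.36915768, -0.46680951,  0.54150703],
       [-0.01942011, -0.80022102, -0.59939067,  0.7950322 ],
       [ 0.        ,  0.        ,  0.        ,  1.        ]])}
top {'mtx': array([[537.99967582,   0.        , 282.63855674],
       [  0.        , 537.99967582, 211.96039907],
       [  0.        ,   0.        ,   1.        ]]), 'pose': array([[ 0.00472893, -0.99269391,  0.12056716,  0.41655057],
       [-0.99971695, -0.00750442, -0.02257657,  0.00875676],
       [ 0.02331641, -0.12042627, -0.99244842,  1.26412703],
       [ 0.        ,  0.        ,  0.        ,  1.        ]])}
```

View pics/scene0.png

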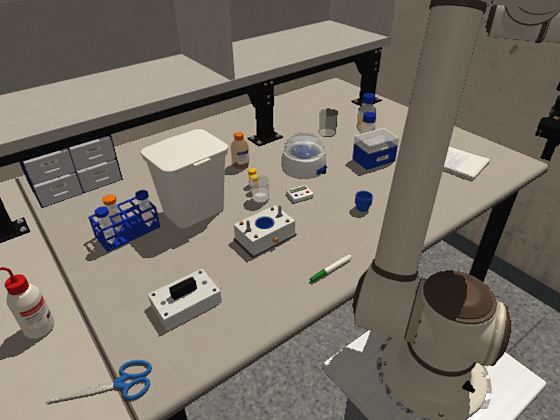

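View pics/top0.png

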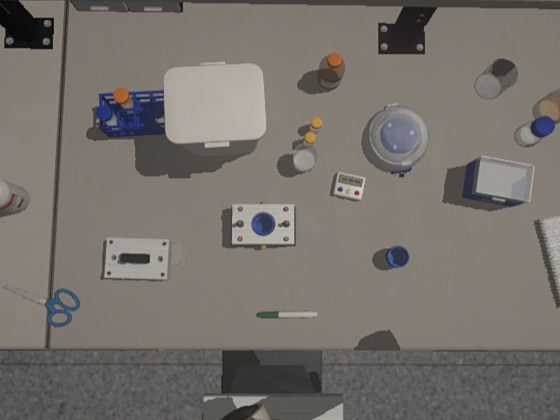

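The top view shows the loose cup at about (397,257), the lower half with the pocket cup at (263,224), and the upper half at (137,259) with its rib. The timer is at (350,187) and the beaker at (304,158). Next I measure them.

```bash
cat > h.py <<'E'
import cv2, numpy as np
from station import r, viewer, spotter
def cloud(d,c):
    K=c["mtx"];P=c["pose"];v,u=np.mgrid[:d.shape[0],:d.shape[1]]
    X=np.stack([(u-K[0,2])/K[0,0]*d,(v-K[1,2])/K[1,1]*d,d],-1)
    W=X@P[:3,:3].T+P[:3,3]; W[d<=0]=np.nan
    return W
def ray(px,c,z):
    K=c["mtx"];P=c["pose"];a=P[:3,:3]@np.array([(px[0]-K[0,2])/K[0,0],(px[1]-K[1,2])/K[1,1],1.])
    return P[:3,3]+a*(z-P[2,3])/a[2]
E
python3 - <<'E'
from h import *
for n in ["top","scene"]:
    p,d=viewer.capture(n); c=viewer.camera_params(n); W=cloud(d,c)
    for t in ["lower_half","upper_half","loose_cup","cup_in_pocket","lab_timer","beaker","rib_top"]:
        L=spotter.trace(n,t)
        for o in L[:2]:
            if o["conf"]<.3: continue
            m=o["mask"]; w=W[m]; w=w[np.isfinite(w[:,0])]
            print(n,t,round(o["conf"],2),o["centre"],m.sum(),"z pct",np.percentile(w[:,2],[2,25,50,75,98]).round(3),"mean",w.mean(0).round(4))
            for lo,hi in {"lower_half":[(.047,.062)],"upper_half":[(.032,.046),(.06,.075)],"rib_top":[(.06,.075)],"loose_cup":[(.042,.056)]}.get(t,[]):
                q=w[(w[:,2]>lo)&(w[:,2]<hi),:2].astype(np.float32)*1000
                if len(q)>5: print("   lvl",lo,hi,len(q),"rect",cv2.minAreaRect(q),"circ",cv2.minEnclosingCircle(q), "zmed",np.median(w[(w[:,2]>lo)&(w[:,2]<hi),2]))
print(r.sense()["time_s"])
E
```

```text
top lower_half 0.6 [258.0, 235.4] 2336 z pct [0.001 0.051 0.053 0.055 0.062] mean [0.5345 0.0251 0.0487]
   lvl 0.047 0.062 1969 rect ((537.3952026367188, 26.640857696533203), (89.52706909179688, 138.4346923828125), 0.45434707403182983) circ ((535.185791015625, 26.69725227355957), 80.81282043457031) zmed 0.05361220869903027
top upper_half 0.71 [137.4, 258.7] 2629 z pct [0.008 0.037 0.039 0.041 0.068] mean [0.4591 0.3067 0.0402]
   lvl 0.032 0.046 2203 rect ((459.5221862792969, 310.74273681640625), (141.81394958496094, 90.10588836669922), 88.59417724609375) circ ((459.20947265625, 310.3882751464844), 81.75318908691406) zmed 0.038951273188263524
   lvl 0.06 0.075 248 rect ((458.655517578125, 311.02960205078125), (19.880117416381836, 60.69539260864258), 0.020437685772776604) circ ((458.54241943359375, 311.0201110839844), 30.828474044799805) zmed 0.0663268738888585
top loose_cup 0.88 [396.8, 253.7] 399 z pct [-0.001  0.004  0.023  0.038  0.051] mean [ 0.4668 -0.2833  0.0225]
   lvl 0.042 0.056 87 rect ((465.90789794921875, -279.71124267578125), (47.24188995361328, 46.74774169921875), 54.
[... 2663 characters left out ...]
.035 0.046 0.053 0.056] mean [0.5473 0.021  0.0438]
scene lab_timer 0.63 [299.7, 189.5] 319 z pct [0.001 0.013 0.016 0.018 0.02 ] mean [ 0.6286 -0.1688  0.0144]
scene beaker 0.83 [257.2, 190.2] 467 z pct [0.005 0.031 0.048 0.061 0.071] mean [ 0.6879 -0.0634  0.0445]
scene beaker 0.73 [301.1, 194.1] 316 z pct [0.002 0.014 0.016 0.018 0.02 ] mean [ 0.63   -0.17    0.0146]
scene rib_top 0.96 [180.9, 296.3] 2601 z pct [0.003 0.032 0.039 0.041 0.068] mean [0.444  0.3172 0.0367]
   lvl 0.06 0.075 229 rect ((458.282958984375, 312.1230773925781), (59.223716735839844, 23.798141479492188), 88.82523345947266) circ ((457.9210205078125, 311.7987365722656), 30.036836624145508) zmed 0.06677707518036669
0.9
```

{"fn": "move_arm", "kwargs": {
  "series": [
    [[0,0,0.95,0.5,0.5,0,1],[0,0,0.95,0.5,0.5,0,1],[0,0,0.95,0.5,0.5,0,1],[0,0,0.95,0.5,0.5,-0.2,1],[0,0,0.95,0.5,0.5,-0.2,1],[0,0,0.95,0.5,0.5,-0.2,1],[0,0,0.95,0.5,0.5,-0.2,1],[0,0,0.95,0.5,0.5,-0.2,1],[0,0,0.95,0.5,0.5,-0.2,1],[0,0,0.9,0.4,0.5,-0.2,1],[0,0,0,0,0,0,1],[0,0,0,0,0,0,1]]
  ]
}}

```text
time_s: 2.4
tcp_pos: [0.4539, -0.2974, 0.2076]
ee_rot: [[0.006, -0.999, -0.036], [-0.002, -0.036, 0.999], [-1.0, -0.006, -0.002]]
wrist_force: [-0.6, -0.1, -0.5]
gripper_width: 1.003
```

```bash
cat >> h.py <<'E'
def wgrab():
    s=r.sense(); c=viewer.camera_params("wrist"); p,d=viewer.capture("wrist"); return s,c,p,d
def wcloud(d,c):
    # equidistant fisheye
    K=c["mtx"];P=c["pose"];v,u=np.mgrid[:d.shape[0],:d.shape[1]]
    a=(u-K[0,2])/K[0,0]; b=(v-K[1,2])/K[1,1]; th=np.hypot(a,b); k=np.where(th>1e-9,np.tan(th)/np.maximum(th,1e-9),1)
    X=np.stack([a*k*d,b*k*d,d],-1); W=X@P[:3,:3].T+P[:3,3]; W[(d<=0)|(th>1.45)]=np.nan
    return W
def pose(s):
    print("t",round(s["time_s"],2),"tcp",s["tcp_pos"].round(4),"yaw_y",np.degrees(np.arctan2(s["ee_rot"][1,1],s["ee_rot"][0,1])).round(2),"xax",s["ee_rot"][:,0].round(4),"F",s["wrist_force"].round(2),"w",round(s["gripper_width"],3),"j",s["joints"].round(1))
E
python3 - <<'E'
from h import *
s,c,p,d=wgrab(); pose(s); print(c); cv2.imwrite("pics/w1.png",p[:,:,::-1])
W=wcloud(d,c); np.save("w1.npy",W)
for t in ["loose_cup"]:
    for o in spotter.trace("wrist",t)[:2]:
        m=o["mask"]; w=W[m]; w=w[np.isfinite(w[:,0])]
        print(t,o["conf"],o["centre"],m.sum(),np.percentile(w[:,2],[2,50,98]))
        q=w[(w[:,2]>.046)&(w[:,2]<.053),:2].astype(np.float32)*1000
        if len(q)>5: print(len(q),cv2.minEnclosingCircle(q),cv2.minAreaRect(q))
E
```

```text
t 2.4 tcp [ 0.4539 -0.2974  0.2076] yaw_y -177.94 xax [ 0.0065 -0.0017 -1.    ] F [-0.64 -0.14 -0.51] w 1.003 j [-16.1  18.5 -18.2  -0.  -52.9  18.2]
{'mtx': array([[325.1922621 ,   0.        , 277.82898561],
       [  0.        , 325.1922621 , 205.12395512],
       [  0.        ,   0.        ,   1.        ]]), 'pose': array([[-0.999353  , -0.03584849, -0.00290908,  0.45533501],
       [-0.03537694,  0.96517297,  0.25920958, -0.3684133 ],
       [-0.00648451,  0.25914478, -0.96581672,  0.299904  ],
       [ 0.        ,  0.        ,  0.        ,  1.        ]])}
loose_cup 0.9 [262.0, 224.9] 2948 [0.00193159 0.02550177 0.04944691]
668 ((465.88238525390625, -281.47265625), 24.781814575195312) ((465.7421569824219, -281.8504943847656), (48.615867614746094, 48.611446380615234), 37.7308349609375)
```

{"fn": "move_arm", "kwargs": {
  "series": [
    [[0.012,0.046,-0.1,0.1,0.13,-0.2,1],[0,0,-0.1,0.1,0.13,-0.3,1],[0,0,0,0,0,-0.4,1],[0,0,0,0,0,-0.4,1],[0,0,0,0,0,-0.3,1],[0,0,0,0,0,-0.2,1],[0,0,0,0,0,0,1]]
  ]
}}

```text
time_s: 3.38
tcp_pos: [0.4643, -0.2836, 0.0946]
ee_rot: [[0.0, -1.0, 0.006], [0.0, 0.006, 1.0], [-1.0, -0.0, 0.0]]
wrist_force: [-0.4, -0.1, 0.6]
gripper_width: 0.996
```

```bash
python3 - <<'E'
from h import *
s,c,p,d=wgrab(); pose(s); cv2.imwrite("pics/w2.png",p[:,:,::-1])
W=wcloud(d,c)
for o in spotter.trace("wrist","loose_cup")[:2]:
        m=o["mask"]; w=W[m]; w=w[np.isfinite(w[:,0])]
        q=w[(w[:,2]>.046)&(w[:,2]<.053),:2].astype(np.float32)*1000
        if len(q)>5: print(o["conf"],len(q),cv2.minEnclosingCircle(q),cv2.minAreaRect(q))
E
```

```text
t 3.38 tcp [ 0.4643 -0.2836  0.0946] yaw_y 179.65 xax [ 3.e-04  1.e-04 -1.e+00] F [-0.37 -0.11  0.58] w 0.996 j [-14.3  27.3 -24.5  -0.  -38.2  14. ]
0.56 1536 ((465.6481018066406, -281.3929138183594), 25.324806213378906) ((466.41485595703125, -281.6782531738281), (50.0054931640625, 47.16935729980469), 82.90570068359375)
```

View pics/w2.png

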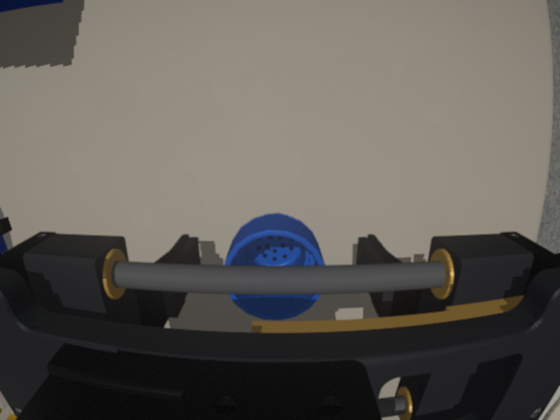

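The cup sits between the open fingers at (273,265). I'll nudge to centre it, then close.

{"fn": "move_arm", "kwargs": {
  "series": [
    [[0,0,0.05,0.025,0.035,0.025,1],[0,0,0,0,0,0,0],[0,0,0,0,0,0,0],[0,0,0,0,0,0,0],[0,0,0,0,0,0,0],[0,0,0,0,0,0,0],[0,0,0,0,0,0,0]]
  ]
}}

```text
time_s: 4.35
tcp_pos: [0.4678, -0.2819, 0.0998]
ee_rot: [[0.007, -1.0, -0.002], [-0.002, -0.002, 1.0], [-1.0, -0.007, -0.002]]
wrist_force: [-0.1, 0.6, 0.2]
gripper_width: 0.571
```

Gripped: opening 0.571, about 49.7 mm. Now I lift and carry it toward the housing, stopping short so I can look.

{"fn": "move_arm", "kwargs": {
  "series": [
    [[0,0,0,0,0,0.4,0],[0,0,0,0,0,0.6,0],[0,0,0,0,0,0.6,0],[0,0,0,0.2,0.5,0.3,0],[0,0,0,0.2,0.7,0,0],[0,0,0,0.2,0.7,0,0],[0,0,0,0.2,0.7,0,0],[0,0,0,0.2,0.7,0,0],[0,0,0,0.1,0.3,0,0],[0,0,0,0,0,0,0],[0,0,0,0,0,0,0]]
  ]
}}

```text
time_s: 5.72
tcp_pos: [0.5332, -0.0601, 0.2156]
ee_rot: [[0.005, -1.0, 0.002], [-0.0, 0.002, 1.0], [-1.0, -0.005, -0.0]]
wrist_force: [0.1, -0.7, -0.6]
gripper_width: 0.576
```

```bash
python3 - <<'E'
from h import *
s,c,p,d=wgrab(); pose(s); cv2.imwrite("pics/w3.png",p[:,:,::-1])
W=wcloud(d,c); np.save("w3.npy",W)
for t in ["lower_half","cup_in_pocket","dowel_a"]:
    for o in spotter.trace("wrist",t)[:3]:
        m=o["mask"]; w=W[m]; w=w[np.isfinite(w[:,0])]
        if o["conf"]<.3 or len(w)<5: continue
        print(t,round(o["conf"],2),o["centre"],m.sum(),np.percentile(w[:,2],[2,50,98]).round(4))
        q=w[(w[:,2]>.048)&(w[:,2]<.058),:2].astype(np.float32)*1000
        if len(q)>5: print(len(q),cv2.minEnclosingCircle(q),cv2.minAreaRect(q))
E
```

```text
t 5.72 tcp [ 0.5332 -0.0601  0.2156] yaw_y 179.88 xax [ 4.8e-03 -3.0e-04 -1.0e+00] F [ 0.08 -0.72 -0.58] w 0.576 j [ 10.9  17.4 -18.5   0.1 -53.8 -11.1]
lower_half 0.83 [243.1, 227.0] 2678 [0.003  0.0528 0.1331]
1478 ((537.4971923828125, 2.7058053016662598), 64.4752197265625) ((537.3087158203125, 2.8713455200195312), (90.17536926269531, 94.8758773803711), 0.14943189918994904)
cup_in_pocket 0.82 [271.4, 315.7] 386 [0.0407 0.0509 0.0546]
269 ((538.6005859375, 35.02812194824219), 22.80137825012207) ((539.7590942382812, 42.96546173095703), (17.01917266845703, 45.60117721557617), 81.6956787109375)
dowel_a 0.9 [243.1, 223.2] 2623 [0.0032 0.0527 0.0548]
1482 ((537.2538452148438, 2.8594932556152344), 64.98392486572266) ((537.2899169921875, 2.871295928955078), (90.13785552978516, 94.8758773803711), 0.14943189918994904)
```

View pics/w3.png

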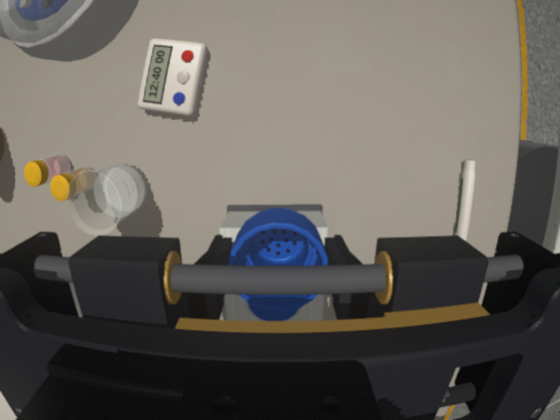

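```bash
python3 - <<'E'
from h import *
p=cv2.imread("pics/top0.png"); c=viewer.camera_params("top")
cv2.imwrite("pics/top_crop.png",cv2.resize(p[190:260,215:315],None,fx=8,fy=8,interpolation=cv2.INTER_CUBIC))
b=p.astype(int); m=((b[:,:,0]-b[:,:,2])>60).astype(np.uint8); 
for name,(x0,x1,y0,y1),z in [("pocket",(240,290,205,245),.054),("loose",(380,415,240,275),.049)]:
    k=np.zeros_like(m);k[y0:y1,x0:x1]=m[y0:y1,x0:x1]
    ct=max(cv2.findContours(k,cv2.RETR_EXTERNAL,cv2.CHAIN_APPROX_NONE)[0],key=cv2.contourArea)
    w=np.array([ray(q[0],c,z)[:2] for q in ct]).astype(np.float32)*1000
    print(name,cv2.fitEllipse(w),cv2.minEnclosingCircle(w))
s,cc,p,d=wgrab();W=wcloud(d,cc)
o=spotter.trace("wrist","loose_cup")
for q in o[:2]:
    w=W[q["mask"]];w=w[np.isfinite(w[:,0])];print(q["conf"],np.percentile(w[:,2],[2,50,98]))
    zt=np.percentile(w[:,2],98); e=w[w[:,2]>zt-.004][:,:2].astype(np.float32)*1000
    print(cv2.minEnclosingCircle(e),cv2.fitEllipse(e) if len(e)>5 else 0)
pose(s)
p,d=viewer.capture("top"); cv2.imwrite("pics/top1.png",p[:,:,::-1])
E
```

```text
pocket ((533.998046875, 32.309913635253906), (31.12950325012207, 41.283023834228516), 118.0459976196289) ((536.404541015625, 26.910615921020508), 23.44102668762207)
loose ((466.38775634765625, -284.5256652832031), (47.285858154296875, 50.08250427246094), 11.491464614868164) ((464.5779113769531, -278.36724853515625), 23.088668823242188)
0.88 [0.11784995 0.14534227 0.16534453]
((532.3507080078125, -60.935794830322266), 25.943937301635742) ((533.0667724609375, -60.455387115478516), (46.35653305053711, 46.46598434448242), 2.1450157165527344)
t 5.92 tcp [ 0.5333 -0.0604  0.2158] yaw_y 179.83 xax [ 5.5e-03 -2.0e-04 -1.0e+00] F [ 0.33 -0.07 -0.82] w 0.576 j [ 10.9  17.4 -18.5   0.1 -53.8 -11.1]
```

View pics/top_crop.png

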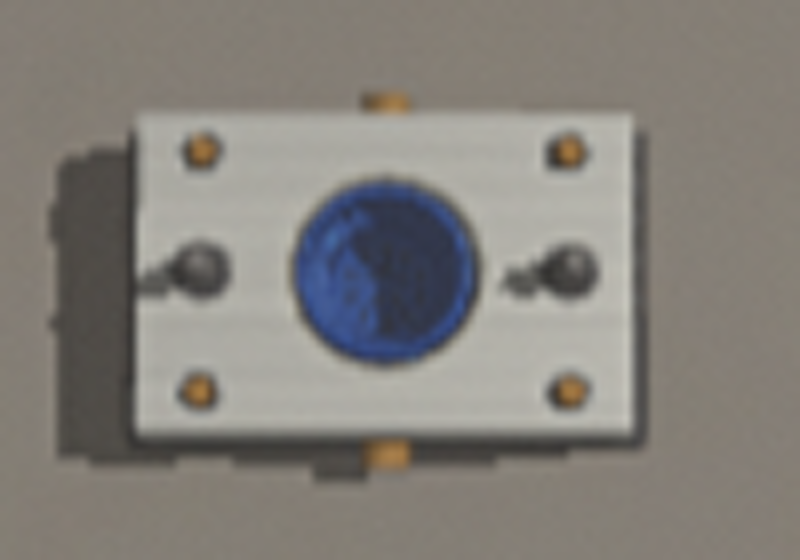

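View pics/top1.png

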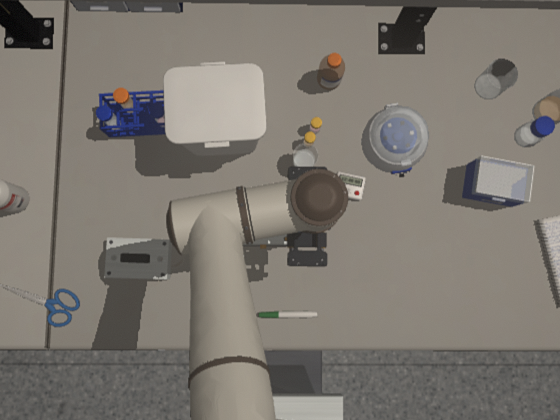

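The top crop shows the pocket cup centred in the block to about 0.5 mm. The dowels are at crop (200,270) and (570,270). The best lower centre, combining wrist and top, is (0.5373, 0.0252). Move over it next.

{"fn": "move_arm", "kwargs": {
  "series": [
    [[0,0.03,0.02,0.03,0.5,0,0],[0,0,0,0.03,0.6,0,0],[0,0,0,0,0.3,0,0],[0,0,0,0,0,-0.25,0],[0,0,0,0,0,-0.35,0],[0,0,0,0,0,-0.2,0],[0,0,0,0,0,0,0],[0,0,0,0,0,0,0]]
  ]
}}

```text
time_s: 7.08
tcp_pos: [0.5362, 0.0225, 0.165]
ee_rot: [[-0.0, -1.0, 0.005], [-0.001, 0.005, 1.0], [-1.0, 0.0, -0.001]]
wrist_force: [0.5, -0.1, -1.2]
gripper_width: 0.572
```

```bash
python3 - <<'E'
from h import *
s,c,p,d=wgrab(); pose(s); cv2.imwrite("pics/w4.png",p[:,:,::-1])
W=wcloud(d,c); np.save("w4.npy",W)
for t in ["lower_half"]:
    for o in spotter.trace("wrist",t)[:2]:
        m=o["mask"]; w=W[m]; w=w[np.isfinite(w[:,0])]
        if o["conf"]<.3 or len(w)<5: continue
        print(t,round(o["conf"],2),o["centre"],m.sum(),np.percentile(w[:,2],[2,50,98]).round(4))
        q=w[(w[:,2]>.048)&(w[:,2]<.058),:2].astype(np.float32)*1000
        if len(q)>5: print(len(q),cv2.minAreaRect(q),q.min(0),q.max(0))
E
```

```text
t 7.08 tcp [0.5362 0.0225 0.165 ] yaw_y 179.72 xax [-2.0e-04 -1.1e-03 -1.0e+00] F [ 0.52 -0.14 -1.18] w 0.572 j [ 19.8  21.  -21.7   0.1 -47.3 -20.1]
lower_half 0.72 [274.3, 176.9] 15695 [0.0041 0.0537 0.08  ]
13387 ((537.4802856445312, 26.36480712890625), (140.84568786621094, 90.63392639160156), 89.87592315673828) [492.03622  -44.006073] [582.7149    96.850174]
```

View pics/w4.png

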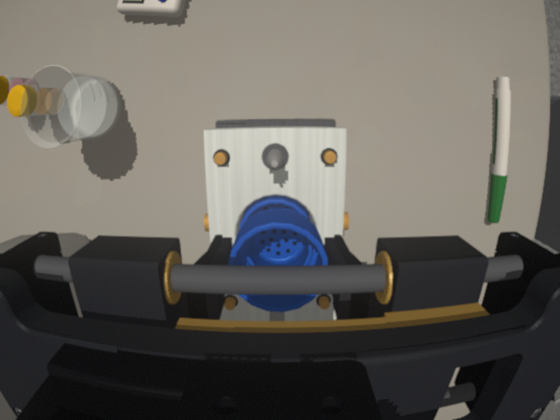

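{"fn": "move_arm", "kwargs": {
  "series": [
    [[0,0,0.03,0.02,0.06,0,0],[0,0,0,0,0,-0.15,0],[0,0,0,0,0,0,0]]
  ]
}}

```text
time_s: 7.55
tcp_pos: [0.5379, 0.0267, 0.1567]
ee_rot: [[0.002, -1.0, 0.0], [-0.0, 0.0, 1.0], [-1.0, -0.002, -0.0]]
wrist_force: [0.2, 0.6, 0.0]
gripper_width: 0.574
```

```bash
python3 - <<'E'
from h import *
pose(r.sense())
E
```

```text
t 7.55 tcp [0.5379 0.0267 0.1567] yaw_y 179.99 xax [ 0.0025 -0.     -1.    ] F [0.19 0.62 0.01] w 0.574 j [ 20.1  21.7 -22.1   0.1 -46.1 -20.2]
```

{"fn": "move_arm", "kwargs": {
  "series": [
    [[0,0,0,0,0,-0.12,0],[0,0,0,0,0,-0.1,0],[0,0,0,0,0,-0.08,0],[0,0,0,0,0,0,0]]
  ]
}}

```text
time_s: 8.05
tcp_pos: [0.5377, 0.0266, 0.137]
ee_rot: [[0.001, -1.0, 0.0], [-0.0, 0.0, 1.0], [-1.0, -0.001, -0.0]]
wrist_force: [0.2, 0.4, -0.3]
gripper_width: 0.57
```

```bash
python3 - <<'E'
from h import *
pose(r.sense())
E
```

```text
t 8.05 tcp [0.5377 0.0266 0.137 ] yaw_y 180.0 xax [ 1.5e-03 -4.0e-04 -1.0e+00] F [ 0.16  0.45 -0.32] w 0.57 j [ 20.1  23.3 -23.2   0.1 -43.4 -20.2]
```

No contact force, and the foot is inside the bore. Seating gently:

{"fn": "move_arm", "kwargs": {
  "series": [
    [[0,0,0,0,0,-0.05,0],[0,0,0,0,0,-0.05,0],[0,0,0,0,0,0,0]]
  ]
}}

```text
time_s: 8.43
tcp_pos: [0.5384, 0.0267, 0.1319]
ee_rot: [[0.003, -1.0, -0.001], [-0.0, -0.001, 1.0], [-1.0, -0.003, -0.0]]
wrist_force: [-0.4, -0.7, -0.0]
gripper_width: 0.573
```

```bash
python3 - <<'E'
from h import *
pose(r.sense())
E
```

```text
t 8.43 tcp [0.5384 0.0267 0.1319] yaw_y -179.96 xax [ 3.3e-03 -5.0e-04 -1.0e+00] F [-0.41 -0.74 -0.05] w 0.573 j [ 20.1  23.7 -23.5   0.1 -42.6 -20.2]
```

{"fn": "move_arm", "kwargs": {
  "series": [
    [[0,0,0,0,0,-0.03,0],[0,0,0,0,0,-0.02,0]]
  ]
}}

```text
time_s: 8.68
tcp_pos: [0.5387, 0.0267, 0.1318]
ee_rot: [[0.004, -1.0, -0.002], [-0.001, -0.002, 1.0], [-1.0, -0.004, -0.001]]
wrist_force: [-3.2, 0.5, 8.0]
gripper_width: 0.572
```

```bash
python3 - <<'E'
from h import *
pose(r.sense())
E
```

```text
t 8.68 tcp [0.5387 0.0267 0.1318] yaw_y -179.89 xax [ 0.0041 -0.0013 -1.    ] F [-3.25  0.47  8.  ] w 0.572 j [ 20.1  23.7 -23.5   0.2 -42.6 -20.2]
```

It meets 8 N at TCP z 0.1318, exactly the predicted seated height. Release and rise.

{"fn": "move_arm", "kwargs": {
  "series": [
    [[0,0,0,0,0,0,1],[0,0,0,0,0,0,1],[0,0,0,0,0,0,1],[0,0,0,0,0,0,1],[0,0,0,0,0,0.2,1],[0,0,0,0,0,0.6,1],[0,0,0,0,0,0.8,1],[0,0,0,-0.3,0.3,0.8,1],[0,0,0,-0.3,0.8,0,1],[0,0,0,-0.3,0.8,0,1],[0,0,0,-0.2,0.8,0,1],[0,0,0,-0.2,0.8,0,1],[0,0,0,0,0.6,0,1],[0,0,0,0,0.4,0,1],[0,0,0,0,0,0,1],[0,0,0,0,0,0,1]]
  ]
}}

```text
time_s: 10.68
tcp_pos: [0.4575, 0.3033, 0.2896]
ee_rot: [[0.014, -1.0, 0.0], [0.006, 0.0, 1.0], [-1.0, -0.014, 0.006]]
wrist_force: [0.3, -0.4, 0.2]
gripper_width: 0.999
```

```bash
python3 - <<'E'
from h import *
s,c,p,d=wgrab(); pose(s); cv2.imwrite("pics/w5.png",p[:,:,::-1])
W=wcloud(d,c); np.save("w5.npy",W)
for t in ["upper_half","rib_top"]:
    for o in spotter.trace("wrist",t)[:2]:
        m=o["mask"]; w=W[m]; w=w[np.isfinite(w[:,0])]
        if o["conf"]<.3 or len(w)<5: continue
        print(t,round(o["conf"],2),o["centre"],m.sum(),np.percentile(w[:,2],[2,50,98]).round(4))
        for lo,hi in [(.034,.044),(.061,.072)]:
            q=w[(w[:,2]>lo)&(w[:,2]<hi),:2].astype(np.float32)*1000
            if len(q)>5: print(len(q),cv2.minAreaRect(q),q.min(0),q.max(0))
pp,d=viewer.capture("top"); cv2.imwrite("pics/top2.png",cv2.resize(pp[170:290,80:340,::-1],None,fx=3,fy=3,interpolation=cv2.INTER_CUBIC))
W=cloud(d,viewer.camera_params("top"))
pp,d=viewer.capture("scene"); cv2.imwrite("pics/sc2.png",cv2.resize(pp[180:340,120:400,::-1],None,fx=2.8,fy=2.8,interpolation=cv2.INTER_CUBIC))
E
```

```text
t 10.68 tcp [0.4575 0.3033 0.2896] yaw_y 179.98 xax [ 0.0141  0.0058 -0.9999] F [ 0.26 -0.4   0.25] w 0.999 j [ 50.7  14.4 -11.2   0.5 -63.6 -50.9]
upper_half 0.76 [279.4, 185.1] 10197 [0.0369 0.0389 0.0674]
8815 ((458.1513366699219, 310.72161865234375), (140.79153442382812, 90.30345916748047), 88.46211242675781) [411.71704 239.45259] [504.12518 381.76105]
1141 ((458.65802001953125, 310.5785827636719), (59.806400299072266, 20.040897369384766), 88.5000991821289) [448.14246 280.67606] [469.39532 340.3982 ]
rib_top 0.96 [282.0, 186.1] 10318 [0.032  0.0389 0.0673]
8871 ((458.15155029296875, 310.72955322265625), (140.775634765625, 90.30345916748047), 88.46211242675781) [411.71704 239.534  ] [504.12518 381.76105]
1141 ((458.65802001953125, 310.5785827636719), (59.806400299072266, 20.040897369384766), 88.5000991821289) [448.14246 280.67606] [469.39532 340.3982 ]
```

View pics/w5.png

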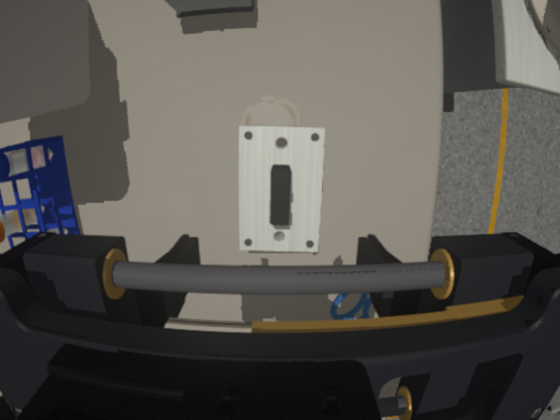

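View pics/top2.png

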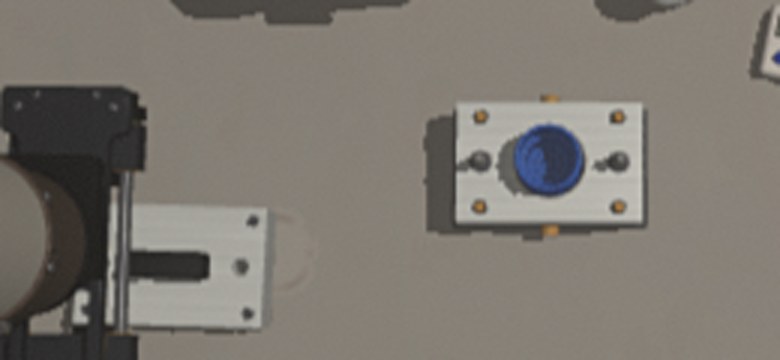

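View pics/sc2.png

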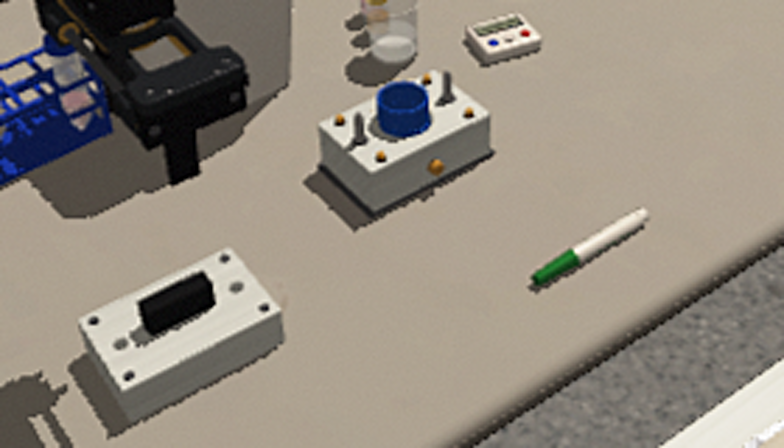

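The top and scene views show the loose cup nested upright, its collar standing out of the pocket. The wrist view gives the upper half at (458.4, 310.7) mm, yaw -1.5°. Its rib is at (281,195) in the picture. Go over it.

{"fn": "move_arm", "kwargs": {
  "series": [
    [[-0.04,0.1,-0.19,0.02,0.1,-0.3,1],[0,0,0,0,0,-0.5,1],[0,0,0,0,0,-0.6,1],[0,0,0,0,0,-0.6,1],[0,0,0,0,0,-0.3,1],[0,0,0,0,0,0,1],[0,0,0,0,0,0,1]]
  ]
}}

```text
time_s: 11.8
tcp_pos: [0.4583, 0.3076, 0.1419]
ee_rot: [[-0.006, -0.999, 0.037], [-0.004, 0.038, 0.999], [-1.0, 0.006, -0.004]]
wrist_force: [0.1, -0.2, -0.3]
gripper_width: 0.998
```

```bash
python3 - <<'E'
from h import *
s,c,p,d=wgrab(); pose(s); cv2.imwrite("pics/w6.png",p[:,:,::-1])
W=wcloud(d,c)
for t in ["upper_half"]:
    for o in spotter.trace("wrist",t)[:2]:
        m=o["mask"]; w=W[m]; w=w[np.isfinite(w[:,0])]
        if o["conf"]<.3 or len(w)<5: continue
        print(t,round(o["conf"],2),o["centre"],m.sum(),np.percentile(w[:,2],[2,50,98]).round(4))
        for lo,hi in [(.034,.044),(.061,.072)]:
            q=w[(w[:,2]>lo)&(w[:,2]<hi),:2].astype(np.float32)*1000
            if len(q)>5: print(len(q),cv2.minAreaRect(q),q.min(0),q.max(0))
E
```

```text
t 11.8 tcp [0.4583 0.3076 0.1419] yaw_y 177.85 xax [-0.0058 -0.0037 -1.    ] F [ 0.1  -0.24 -0.31] w 0.998 j [ 50.6  24.1 -20.6  -0.2 -45.6 -52.7]
upper_half 0.89 [273.9, 202.6] 23017 [0.0368 0.0388 0.0671]
19954 ((458.3031005859375, 310.8402404785156), (140.68606567382812, 90.57363891601562), 88.63399505615234) [411.5627  239.49893] [504.77927 380.22177]
2369 ((458.7254333496094, 310.3075256347656), (59.724143981933594, 19.83200454711914), 88.55796813964844) [448.13367 280.34903] [468.47775 340.32852]
```

View pics/w6.png

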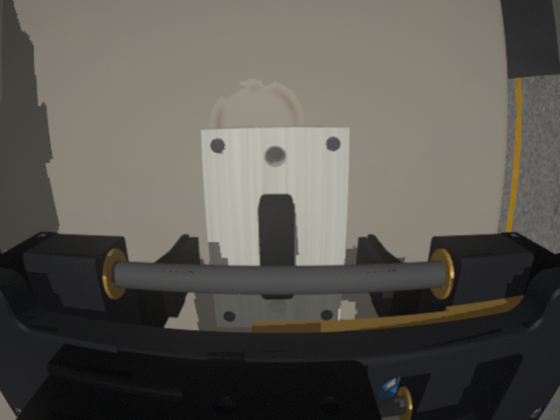

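{"fn": "move_arm", "kwargs": {
  "series": [
    [[0.026,-0.04,0.09,0,0.053,-0.1,1],[0,0,0,0,0,-0.2,1],[0,0,0,0,0,-0.15,1],[0,0,0,0,0,0,1]]
  ]
}}

```text
time_s: 12.4
tcp_pos: [0.4586, 0.3116, 0.1149]
ee_rot: [[0.003, -1.0, 0.024], [0.003, 0.024, 1.0], [-1.0, -0.002, 0.003]]
wrist_force: [1.0, 0.4, 0.3]
gripper_width: 1.001
```

```bash
python3 - <<'E'
from h import *
pose(r.sense())
E
```

```text
t 12.4 tcp [0.4586 0.3116 0.1149] yaw_y 178.62 xax [ 0.0026  0.0034 -1.    ] F [0.96 0.4  0.27] w 1.001 j [ 50.9  26.3 -22.2  -0.  -41.3 -52.3]
```

{"fn": "move_arm", "kwargs": {
  "series": [
    [[-0.02,0.02,0,0,0,-0.04,1],[0,0,0,0,0,0,0],[0,0,0,0,0,0,0],[0,0,0,0,0,0,0],[0,0,0,0,0,0,0],[0,0,0,0,0,0,0],[0,0,0,0,0,0,0],[0,0,0,0,0,0,0],[0,0,0,0,0,0,0]]
  ]
}}

```text
time_s: 13.52
tcp_pos: [0.459, 0.3119, 0.1131]
ee_rot: [[0.001, -1.0, 0.024], [0.001, 0.024, 1.0], [-1.0, -0.001, 0.001]]
wrist_force: [-0.0, -0.7, -0.9]
gripper_width: 0.232
```

```bash
python3 - <<'E'
from h import *
pose(r.sense())
E
```

```text
t 13.53 tcp [0.459  0.3119 0.1131] yaw_y 178.63 xax [ 7.0e-04  1.5e-03 -1.0e+00] F [-0.02 -0.65 -0.89] w 0.232 j [ 50.9  26.5 -22.1  -0.  -41.3 -52.3]
```

Gripped the rib: 20.2 mm. Lift and carry it to just beside the housing, turning to match yaw.

{"fn": "move_arm", "kwargs": {
  "series": [
    [[0,0,0,0,0,0.2,0],[0,0,0,0,0,0.5,0],[0,0,0,0,0,0.6,0],[0,0,0.1,0.2,-0.2,0.6,0],[0,0,0.08,0.3,-0.5,0.1,0],[0,0,0,0.3,-0.6,0,0],[0,0,0,0.3,-0.6,0,0],[0,0,0,0.2,-0.6,0,0],[0,0,0,0,-0.4,0,0],[0,0,0,0,0,0,0],[0,0,0,0,0,0,0],[0,0,0,0,0,0,0]]
  ]
}}

```text
time_s: 15.02
tcp_pos: [0.5351, 0.1316, 0.2397]
ee_rot: [[-0.003, -1.0, -0.003], [0.0, -0.003, 1.0], [-1.0, 0.003, 0.0]]
wrist_force: [0.0, 0.0, -2.3]
gripper_width: 0.231
```

```bash
python3 - <<'E'
from h import *
s,c,p,d=wgrab(); pose(s); cv2.imwrite("pics/w7.png",p[:,:,::-1])
W=wcloud(d,c); np.save("w7.npy",W)
for t in ["upper_half","lower_half","loose_cup"]:
    for o in spotter.trace("wrist",t)[:2]:
        m=o["mask"]; w=W[m]; w=w[np.isfinite(w[:,0])]
        if o["conf"]<.3 or len(w)<5: continue
        z0=np.median(w[:,2])
        print(t,round(o["conf"],2),o["centre"],m.sum(),np.percentile(w[:,2],[2,50,98]).round(4))
        for lo,hi in [(z0-.005,z0+.005),(.077,.085),(.085,.09),(.05,.058)]:
            q=w[(w[:,2]>lo)&(w[:,2]<hi),:2].astype(np.float32)*1000
            if len(q)>5: print(round(lo,3),len(q),cv2.minAreaRect(q),q.min(0),q.max(0))
E
```

```text
t 15.03 tcp [0.5351 0.1316 0.2397] yaw_y -179.85 xax [-2.6e-03  3.0e-04 -1.0e+00] F [ 0.03  0.01 -2.34] w 0.231 j [ 30.6  17.5 -14.4  -0.1 -58.3 -30.4]
upper_half 0.7 [277.1, 182.5] 22452 [0.1638 0.1655 0.1939]
0.16 18222 ((534.2711791992188, 119.93707275390625), (90.91378784179688, 119.03609466552734), 0.1379995346069336) [488.9145    60.336563] [579.8665  179.48659]
0.05 40 ((529.8457641601562, 71.59779357910156), (42.54507064819336, 22.50095558166504), 56.6231689453125) [508.74786  60.02311] [541.82635  92.09475]
upper_half 0.37 [280.2, 44.5] 9561 [0.0297 0.0537 0.0805]
0.049 8721 ((536.932373046875, 24.085861206054688), (90.55152893066406, 136.0373077392578), 0.3145006597042084) [491.53555 -43.98082] [582.5249   92.09475]
0.077 153 ((537.6531982421875, 26.666603088378906), (104.9500503540039, 49.129878997802734), 67.81278228759766) [513.7589   -29.895384] [562.5155   82.86983]
0.085 59 ((536.6043701171875, 26.657913208007812), (6.039437770843506, 108.1556396484375), 0.9688021540641785) [534.23956  -27.400372] [540.493     80.767204]
0.05 8709 ((536.932373046875, 24.08586120605468
[... 629 characters left out ...]
67204]
0.05 8710 ((536.932373046875, 24.085861206054688), (90.55152893066406, 136.0373077392578), 0.3145006597042084) [491.53555 -43.98082] [582.5249   92.09475]
loose_cup 0.7 [270.8, 77.8] 3302 [0.0334 0.0556 0.0816]
0.051 971 ((537.0706176757812, 24.913795471191406), (54.67559814453125, 52.994232177734375), 30.634296417236328) [510.44696    -3.1332178] [565.6441   52.58205]
0.077 773 ((538.0093994140625, 27.842044830322266), (49.046653747558594, 48.788116455078125), 87.1022720336914) [513.62933     3.5031185] [562.5155    52.508194]
0.05 909 ((537.0706176757812, 24.913795471191406), (54.67559814453125, 52.994232177734375), 30.634296417236328) [510.3422     -3.1332178] [565.6441   52.58205]
```

View pics/w7.png

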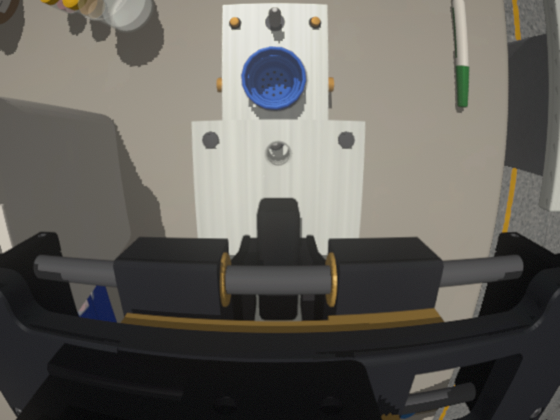

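The held upper half shows its front edge at row 122 and its hole at (278,151). The lower half and dowel are ahead. Measured centres: upper (534.3,130.3), lower (537.2,26.5), yaws equal within about 0.2°. Move over.

{"fn": "move_arm", "kwargs": {
  "series": [
    [[0,0,0,0.02,-0.3,0,0],[0,0,0,0.02,-0.5,0,0],[0,0,0,0,-0.5,0,0],[0,0,0,0,-0.3,-0.1,0],[0,0,0,0,-0.05,-0.25,0],[0,0,0,0,0,-0.1,0],[0,0,0,0,0,0,0],[0,0,0,0,0,0,0]]
  ]
}}

```text
time_s: 16.23
tcp_pos: [0.5372, 0.0293, 0.2098]
ee_rot: [[-0.004, -1.0, -0.006], [-0.0, -0.006, 1.0], [-1.0, 0.004, -0.0]]
wrist_force: [-1.1, 0.2, -2.6]
gripper_width: 0.223
```

```bash
python3 - <<'E'
from h import *
s,c,p,d=wgrab(); pose(s); cv2.imwrite("pics/w8.png",p[:,:,::-1])
W=wcloud(d,c); np.save("w8.npy",W)
for t in ["upper_half","lower_half"]:
    for o in spotter.trace("wrist",t)[:2]:
        m=o["mask"]; w=W[m]; w=w[np.isfinite(w[:,0])]
        if o["conf"]<.3 or len(w)<5: continue
        z0=np.median(w[:,2])
        print(t,round(o["conf"],2),o["centre"],m.sum(),np.percentile(w[:,2],[2,50,98]).round(4))
        for lo,hi in [(z0-.005,z0+.005),(.05,.058)]:
            q=w[(w[:,2]>lo)&(w[:,2]<hi),:2].astype(np.float32)*1000
            if len(q)>5: print(round(lo,3),len(q),cv2.minAreaRect(q),q.min(0),q.max(0))
# dowels in previous view
W=np.load("w7.npy").reshape(-1,3)
for y in (-.0255,.0785):
    q=W[(abs(W[:,0]-.537)<.015)&(abs(W[:,1]-y)<.015)&(W[:,2]>.062)&(W[:,2]<.095)]
    q=q[np.hypot(q[:,0]-.538,q[:,1]-.0275)>.03]
    print("dowel",len(q),q.min(0).round(4),q.max(0).round(4),np.median(q,0).round(4), "tip", q[q[:,2]>.083].mean(0).round(4))
p,d=viewer.capture("scene");cv2.imwrite("pics/sc8.png",cv2.resize(p[120:320,120:400,::-1],None,fx=2.8,fy=2.8,interpolation=cv2.INTER_CUBIC))
E
```

```text
t 16.23 tcp [0.5372 0.0293 0.2098] yaw_y -179.68 xax [-4.4e-03 -5.0e-04 -1.0e+00] F [-1.14  0.16 -2.57] w 0.223 j [ 20.4  18.1 -18.4  -0.1 -53.8 -20. ]
upper_half 0.75 [279.3, 184.9] 22293 [0.134  0.1356 0.1639]
0.131 18189 ((536.2169799804688, 17.683910369873047), (90.77261352539062, 119.26933288574219), 0.25709590315818787) [491.01593  -42.140003] [581.86127  77.38228]
lower_half 0.92 [278.2, 117.1] 1004 [0.0029 0.0052 0.0868]
0.0 626 ((537.3223876953125, -46.74915313720703), (94.59803009033203, 5.589239597320557), 0.6480106115341187) [490.02054  -49.785248] [584.5988   -43.475605]
0.05 301 ((536.4080200195312, -28.521102905273438), (75.43893432617188, 29.715593338012695), 0.2978077828884125) [498.76224 -43.57349] [574.20026  -13.660813]
dowel 186 [ 0.5328 -0.0299  0.0624] [ 0.5417 -0.0202  0.0894] [ 0.5374 -0.0228  0.0809] tip [ 0.5374 -0.0245  0.0859]
dowel 52 [0.5327 0.0776 0.0794] [0.5404 0.0829 0.0889] [0.5365 0.0802 0.0843] tip [0.5367 0.0796 0.0862]
```

View pics/w8.png

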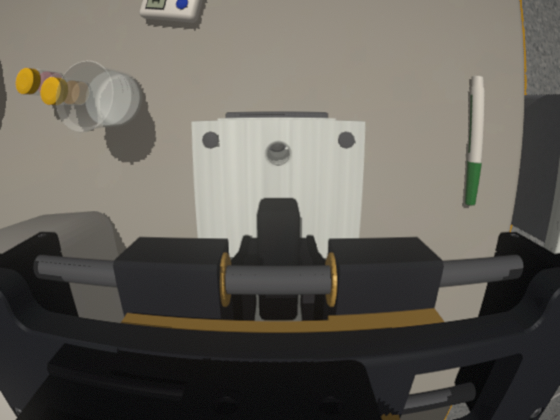

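View pics/sc8.png

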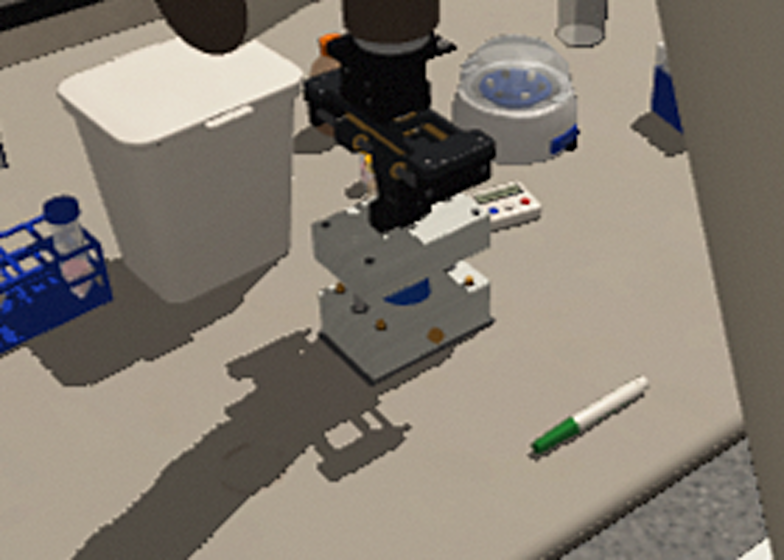

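```bash
python3 - <<'E'
from h import *
p=cv2.imread("pics/w8.png"); cv2.imwrite("pics/w8z.png",cv2.resize(p[105:205,180:380],None,fx=4,fy=4,interpolation=cv2.INTER_CUBIC))
c=viewer.camera_params("wrist");print(c["pose"])
# project predicted dowel b axis at tip and at base, hole rims, into image
def proj(X,c):
    P=np.linalg.inv(c["pose"]);q=P[:3,:3]@X+P[:3,3];th=np.arctan2(np.hypot(q[0],q[1]),q[2]);f=c["mtx"][0,0];a=np.arctan2(q[1],q[0])
    return np.array([c["mtx"][0,2]+f*th*np.cos(a),c["mtx"][1,2]+f*th*np.sin(a)]).round(1)
for X in [(.5370,-.0250,.088),(.537,-.025,.054),(.5364,-.0242,.1357),(.5364,-.0242,.0967)]: print(X,proj(np.array(X),c))
E
```

```text
[[-0.9999816  -0.00350596 -0.00495022  0.53736821]
 [-0.00467595  0.96536357  0.26086647 -0.04206338]
 [ 0.00386417  0.26088482 -0.9653622   0.30226933]
 [ 0.          0.          0.          1.        ]]
(0.537, -0.025, 0.088) [277.  145.1]
(0.537, -0.025, 0.054) [276.9 141.6]
(0.5364, -0.0242, 0.1357) [278.3 154. ]
(0.5364, -0.0242, 0.0967) [278.  147.5]
```

View pics/w8z.png

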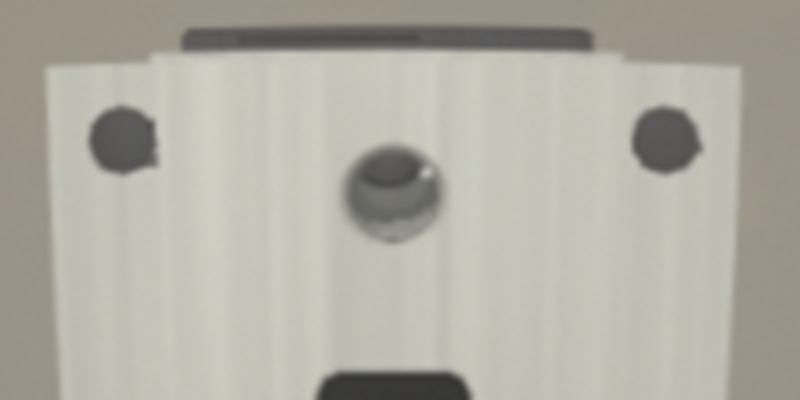

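The crop shows the dark dowel tip through the hole at about (277.5,146.7), in line with the projection. A small correction, then a gentle descent.

{"fn": "move_arm", "kwargs": {
  "series": [
    [[0,-0.03,0,0.01,-0.015,0,0],[0,0,0,0,0,-0.1,0],[0,0,0,0,0,-0.1,0],[0,0,0,0,0,0,0]]
  ]
}}

```text
time_s: 16.92
tcp_pos: [0.5377, 0.0283, 0.1975]
ee_rot: [[0.001, -1.0, -0.005], [-0.0, -0.005, 1.0], [-1.0, -0.001, -0.0]]
wrist_force: [-0.5, 0.2, -2.5]
gripper_width: 0.226
```

```bash
python3 - <<'E'
from h import *
s,c,p,d=wgrab(); pose(s); print(s["moment"].round(2)); cv2.imwrite("pics/w9z.png",cv2.resize(p[105:205,180:380,::-1],None,fx=4,fy=4,interpolation=cv2.INTER_CUBIC))
E
```

```text
t 16.93 tcp [0.5377 0.0283 0.1975] yaw_y -179.69 xax [ 9.e-04 -0.e+00 -1.e+00] F [-0.46  0.19 -2.47] w 0.226 j [ 20.3  18.9 -19.4   0.  -51.7 -20. ]
[-0.02  0.16  0.02]
```

View pics/w9z.png

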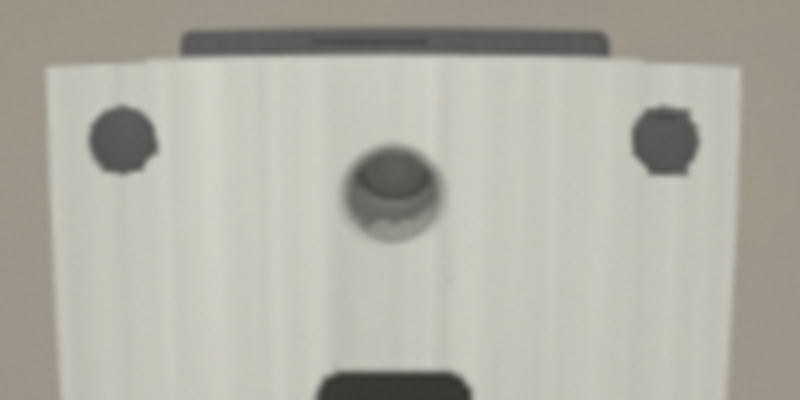

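The tip is centred in the hole with no contact force. Continue down in small steps.

{"fn": "move_arm", "kwargs": {
  "series": [
    [[0,0,0,0,0,-0.07,0],[0,0,0,0,0,-0.06,0],[0,0,0,0,0,0,0]]
  ]
}}

```text
time_s: 17.35
tcp_pos: [0.538, 0.0283, 0.1895]
ee_rot: [[0.002, -1.0, -0.005], [0.0, -0.005, 1.0], [-1.0, -0.002, 0.0]]
wrist_force: [-0.4, -1.0, -2.4]
gripper_width: 0.228
```

```bash
python3 - <<'E'
from h import *
s,c,p,d=wgrab(); pose(s); print(s["moment"].round(2)); cv2.imwrite("pics/w10z.png",cv2.resize(p[105:205,180:380,::-1],None,fx=4,fy=4,interpolation=cv2.INTER_CUBIC))
E
```

```text
t 17.35 tcp [0.538  0.0283 0.1895] yaw_y -179.69 xax [ 1.8e-03  1.0e-04 -1.0e+00] F [-0.45 -1.   -2.42] w 0.228 j [ 20.3  19.4 -19.9   0.  -50.6 -20. ]
[0.03 0.13 0.02]
```

View pics/w10z.png

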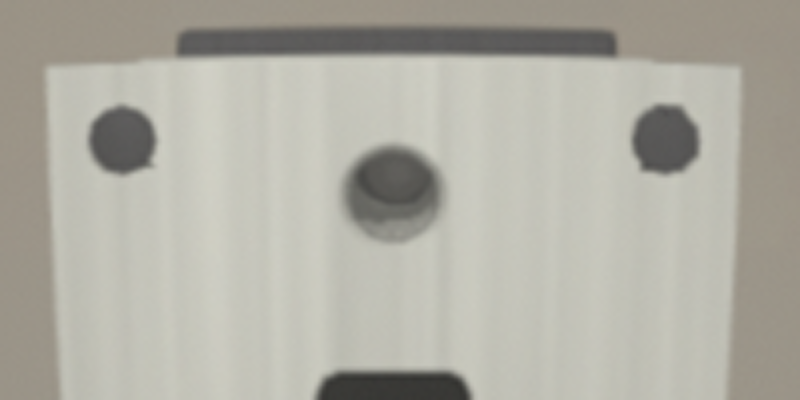

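{"fn": "move_arm", "kwargs": {
  "series": [
    [[0,0,0,0,0,-0.08,0],[0,0,0,0,0,-0.08,0],[0,0,0,0,0,0,0]]
  ]
}}

```text
time_s: 17.77
tcp_pos: [0.538, 0.0283, 0.1794]
ee_rot: [[0.002, -1.0, -0.006], [0.0, -0.006, 1.0], [-1.0, -0.002, 0.0]]
wrist_force: [-0.3, -0.8, -2.1]
gripper_width: 0.224
```

```bash
python3 - <<'E'
from h import *
s=r.sense(); pose(s); print(s["moment"].round(2))
E
```

```text
t 17.77 tcp [0.538  0.0283 0.1794] yaw_y -179.68 xax [ 1.9e-03  1.0e-04 -1.0e+00] F [-0.32 -0.78 -2.11] w 0.224 j [ 20.3  20.1 -20.6   0.  -49.2 -20. ]
[ 0.03  0.14 -0.05]
```

{"fn": "move_arm", "kwargs": {
  "series": [
    [[0,0,0,0,0,-0.08,0],[0,0,0,0,0,-0.06,0],[0,0,0,0,0,-0.05,0]]
  ]
}}

```text
time_s: 18.15
tcp_pos: [0.5383, 0.0283, 0.1697]
ee_rot: [[0.003, -1.0, -0.006], [-0.0, -0.006, 1.0], [-1.0, -0.003, -0.0]]
wrist_force: [-4.2, 1.2, 8.7]
gripper_width: 0.226
```

```bash
python3 - <<'E'
from h import *
s=r.sense(); pose(s); print(s["moment"].round(2))
E
```

```text
t 18.15 tcp [0.5383 0.0283 0.1697] yaw_y -179.64 xax [ 2.9e-03 -4.0e-04 -1.0e+00] F [-4.24  1.25  8.66] w 0.226 j [ 20.3  20.8 -21.2   0.1 -47.8 -20. ]
[ 0.34  1.53 -0.06]
```

{"fn": "move_arm", "kwargs": {
  "series": [
    [[0,0,0,-0.005,0,-0.05,0],[0,0,0,-0.005,0,-0.05,0]]
  ]
}}

```text
time_s: 18.4
tcp_pos: [0.5382, 0.0283, 0.167]
ee_rot: [[0.005, -1.0, -0.007], [-0.001, -0.007, 1.0], [-1.0, -0.005, -0.001]]
wrist_force: [-7.5, 0.9, 18.8]
gripper_width: 0.225
```

```bash
python3 - <<'E'
from h import *
s=r.sense(); pose(s); print(s["moment"].round(2))
E
```

```text
t 18.4 tcp [0.5382 0.0283 0.167 ] yaw_y -179.58 xax [ 0.0046 -0.0012 -1.    ] F [-7.49  0.85 18.84] w 0.225 j [ 20.3  21.  -21.5   0.2 -47.3 -20.1]
[ 0.47  2.75 -0.13]
```

{"fn": "move_arm", "kwargs": {
  "series": [
    [[0,0.03,0,-0.01,0,-0.05,0],[0,0.02,0,-0.01,0,-0.06,0]]
  ]
}}

```text
time_s: 18.65
tcp_pos: [0.5383, 0.0284, 0.167]
ee_rot: [[0.002, -1.0, -0.009], [-0.002, -0.009, 1.0], [-1.0, -0.002, -0.002]]
wrist_force: [-8.8, 0.8, 20.9]
gripper_width: 0.228
```

```bash
python3 - <<'E'
from h import *
s,c,p,d=wgrab(); pose(s); print(s["moment"].round(2))
cv2.imwrite("pics/w11.png",p[:,:,::-1]); W=wcloud(d,c)
for o in spotter.trace("wrist","upper_half")[:1]:
    w=W[o["mask"]]; w=w[np.isfinite(w[:,0])]; w=w[abs(w[:,2]-.093)<.006]; print(o["conf"],len(w),np.median(w[:,2]),"plane",np.linalg.lstsq(np.c_[w[:,:2]-w[:,:2].mean(0),np.ones(len(w))],w[:,2],rcond=None)[0].round(4),cv2.minAreaRect(w[:,:2].astype(np.float32)*1000))
p,d=viewer.capture("scene");cv2.imwrite("pics/sc11.png",cv2.resize(p[170:270,190:330,::-1],None,fx=5.6,fy=5.6,interpolation=cv2.INTER_CUBIC))
W=cloud(d,viewer.camera_params("scene"))
w=W.reshape(-1,3); w=w[(abs(w[:,0]-.537)<.043)&(abs(w[:,1]-.0265)<.068)&(abs(w[:,2]-.093)<.012)]; print("scene z",len(w),np.percentile(w[:,2],[10,50,90]))
pose(r.sense())
E
```

```text
t 18.65 tcp [0.5383 0.0284 0.167 ] yaw_y -179.47 xax [ 0.0024 -0.0021 -1.    ] F [-8.78  0.77 20.93] w 0.228 j [ 20.3  21.  -21.4   0.2 -47.5 -20. ]
[ 0.44  2.61 -0.21]
0.8 18245 0.09272443155609023 plane [ 0.0003 -0.0012  0.0928] ((537.8803100585938, 16.646438598632812), (90.6180648803711, 119.18550872802734), 0.4997612535953522)
scene z 760 [0.09012817 0.09349645 0.09587981]
t 18.8 tcp [0.5383 0.0284 0.167 ] yaw_y -179.48 xax [ 0.0028 -0.0019 -1.    ] F [-6.9   0.28 17.62] w 0.227 j [ 20.3  21.  -21.4   0.2 -47.5 -20. ]
```

View pics/w11.png

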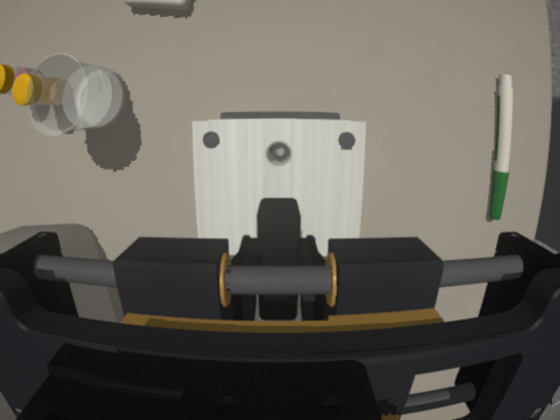

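View pics/sc11.png

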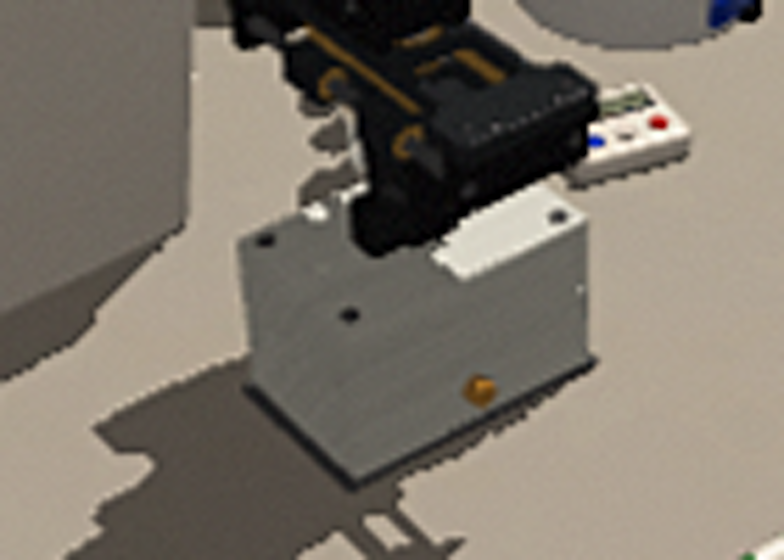

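The upper half's top is at 92.8 mm (93 expected), level to about 1 mrad. No seam shows in the scene view. Checking that the push is steady.

```bash
python3 - <<'E'
from h import *
for i in range(5):
    viewer.capture("top"); s=r.sense(); print(round(s["time_s"],2),s["wrist_force"].round(1),s["tcp_pos"].round(4))
E
```

```text
18.85 [-7.2  0.3 18.3] [0.5383 0.0284 0.1671]
18.9 [-7.7  0.3 18.3] [0.5383 0.0284 0.167 ]
18.95 [-6.7  0.3 17.7] [0.5383 0.0284 0.1671]
19.0 [-6.2  0.  18.1] [0.5383 0.0284 0.167 ]
19.05 [-7.5  1.3 18. ] [0.5383 0.0284 0.167 ]
```

```bash
python3 - <<'E'
from h import *
print(r.finish_job()); pose(r.sense())
E
```

```text
the job is handed in; nothing more can be done
None
the job is handed in; nothing more can be done
```

I nested the loose cup in the pocket cup and let go of it. I then fitted the upper half onto both dowels, pressed it shut, and handed the job in at about 19 s with the gripper still holding it down.

**Last checks**
- **Cup:** it met 8 N of resistance at exactly the predicted seated height. After release, the top and scene views showed it upright and centred. It is hidden now that the upper half is on, so I could not look at it again.
- **Upper half:** its top is at 92.8 mm by the wrist camera (93.5 mm by the scene camera), where closed should be 93 mm. It is level to about 1 mrad, and no seam shows in the scene view.
- **Push:** a steady 18 N at the wrist, or about 20 N with the part's weight, against the 13 N spring force. The tool height held at 167.0 mm.

**What disagreed slightly**
- The camera estimates of the lower half's centre differed by about 1–3 mm in y. I settled it with the dowel tip seen through the hole.
- The yaw of the upper half differs from the lower by about 0.3°.
- A sideways force of about 7 N remained at the wrist while pressing.

I never went near the timer or the beaker. They stood undisturbed in the later views but were not measured again.

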